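# Take the stained-slide magazine out of the push-push dock

### The arm

A 6-joint arm with a two-finger parallel gripper is mounted at the origin on the work surface. World frame = base frame: x ahead of the robot, y to its left, z up, the work surface at z = 0. Lengths are in m, angles in rad, forces in N, time in s.
With the tool pointing down it reaches from about 0.25 to 0.725 m from the base axis. Payload 4 kg.
Tool frame: the origin (TCP) lies at the very end of the fingers, on their centre line; the grasp point (between the pads) lies 19 mm behind it; z points along the fingers, y is the line along which they close (so a half turn about z gives the same grasp; the last joint's range is limited). The gripper opens to 85 mm and grips with 20 to 120 N. Pads are 22 mm wide; open, the fingers measure 114 mm over their backs; the gripper's body (76 mm by 85 mm) begins 54 mm behind the grasp point. The pads swing forward as they close: fully open they stand 13 mm farther back than shut.
Start: joints at [1.141, 0.241, 0.005, 1.335, 0, 1.571], TCP at [0.208, 0.455, 0.231] pointing down, gripper open.
Joint ranges: [-2.72, 2.72], [-1.05, 1.87], [-1.09, 1.28], [-1.99, 2.15], [-1.42, 1.44], [-3.14, 3.14]. Speed limits (rad/s): [2.79, 2.79, 3.14, 3.14, 3.14, 3.14].

### API

Orientations are given as a unit quaternion [x, y, z, w].
In Python, from workcell import telemetry, vision, workorder gives the robot as it stands.
- The arm moves only by the shell command python3 -m inch 'ROWS'. ROWS is JSON, a list of rows, each a list of 3 entries, a list of its own where there are three numbers: the turn, a rotation vector about the tool's x, y, z scaled (see below), then the shift along the tool's x, y, z scaled (see below), then the closure, from -1 (fully open) to 1 (shut). A call has 1 to 10 rows; each row shifts and turns the commanded pose from where the row before left it, along the tool's axes as they then stand; what a row does not reach is not made up. The controller multiplies each number of a shift by 0.3 m and each number of a turn by 360 degrees. A row lasts 1/12 s, in which the tool goes at most 41.7 mm and 7.16 degrees, less where a joint would pass 70% of its speed; a pose out of reach is approached as far as the arm can. A call with a number of a shift or a turn outside -1 to 1 is refused whole. A call with a gripper value outside its range is refused whole. The fingers move at their own pace and stop on an object; the grip force is fixed at half the most. Time passes only in rows, so rows that do not move let the fingers close. It gives the time, the measured TCP pose, the force, the opening and the grip force at its end, in the units of the state.
- telemetry.get_obs(): the state, without advancing time (a new reading comes with each control period).
- vision.camera(name): name is "scene" or "top" or "wrist"; returns a dict with "img" (480x640x3 uint8, red, green, blue), "fov_y" (degrees; the focal length in pixels is half the picture's height over the tangent of half this angle, whatever the lens; pixels are square), "cx", "cy" (the principal point, pixels), "pose" (4x4, takes a point from camera to world coordinates). Camera axes: x right, y up, looking along -z (the intrinsics and any distortion apply to the point x, -y, -z); pixel columns grow to the right and rows downward; lengths in m; the calibration is good to about 2 mm. The wrist camera is an equidistant fisheye: a pixel r from the principal point sees the ray r / f radians off the axis. A picture is of the moment at which its call begins. There is no depth.
- workorder.job_done(): hands the job in; it is judged then, once.
The state is a dict: "clock": time; "joint_pos": joint angles; "joint_vel": joint speeds; "tau": joint torques, N m; "eef_pos": TCP position; "tool_rot": TCP orientation; "ft_force": force on the tool from outside, world axes, zero at the start; "ft_torque": the same for the moment, N m; "grip_width": finger opening in m; "grasp_force": force on a finger pad.
Only numpy, scipy, OpenCV 4.12 (cv2) and the standard library are available. Lean on these libraries where they do the work, as an engineer would, in place of code of your own. Each camera call takes 0.05 s, during which the arm holds its last target. There are 200 camera calls.

### The job

Release the pink-capped slide magazine from the loading dock by pressing it down gently until its latch trips and it springs up, then draw it out and stand it upright in the open wooden tray, setting it down softly and letting go. Leave the blue-capped magazine latched, and do not disturb the bottle or the mug.

Things in the scene. Friction and masses are not known exactly. Their poses are not given: they have to be found in the camera images.
- dock: cream loading dock, fixed; 112 mm high, 206 mm long along its y, reaching 29 mm to -x and 49 mm to +x of its origin. Origin at bench height below the middle of its two wells, z up. The wells, open on top, 38 x 88 mm (x, y), are centred at x = 0, y = +49 and -49 mm; each has a sprung carriage with a push-push latch under its magazine. Pink and blue may be in either well.
- magazine_pink: pink-capped slide magazine, 34 x 84 x 90 mm (x, y, z), about 160 g, standing loose on its carriage with 2 mm play each side. Origin: centre of the underside, about 29.5 mm above the bench when latched and 56 mm when sprung up. Axes as the dock's. Sides upright and flat up to 82.5 mm. Sprung up, 26 mm of them stand above the dock, to be gripped across the 34 mm width (x).
- pink_cap (a point): centre of the pink magazine's flat top (14 x 84 mm, x, y), 90 mm above its underside, where to press. The long sides of the cap slope in from 34 mm to it over 7.5 mm. Latched, only this cap stands 7.5 mm above the dock, too sloped to grip.
- pink_latch (a point): the pink magazine's underside (its origin), over the latch. Pressed slowly (10 mm/s; faster it drags) it yields against a spring of 8 to 10 N; the latch trips about 7 mm below the latched height, a firm stop comes at 9.5 mm. Press until the stop is felt (15 to 20 N), then move up: within 0.5 s it springs 26 mm above the latched height and stays. Pressing to the stop again re-latches it.
- magazine_blue: the same magazine with a blue cap in the other well, latched; to be left so. Origin at the centre of its underside, z up.
- tray: open wooden tray fixed to the bench, 156 x 150 mm (x, y) outside, walls 22 mm high and 6 mm thick, inner floor 6 mm above the bench, inside 144 x 138 mm. Origin at the centre of its underside. On either the left or the right of the dock.
- slide_box: closed orange-brown wooden slide box fixed to the bench on the other side of the dock, 150 x 140 mm, 45 mm high. Origin at the centre of its underside. Not used.
- bottle: amber reagent bottle, loose, 52 mm across, 100 mm high. Origin at the centre of its underside. Not used.
- mug: white lidded enamel mug, loose, 80 mm across plus a handle, 100 mm high. Origin at the centre of its underside. Not used.
There are look-alikes about, which are no part of the job. What is shaped like the magazine_pink but orange is not meant.

How it is judged:
By the outcome, as a careful person would: the job done as asked, in the order asked, and still so for the second after the job is handed in, with the robot touching nothing.
It also fails if it takes over 51 s, if anything falls off the work surface, if the arm or the gripper's body presses on something with over 40 N, if the wrist force passes 120 N, or if a joint passes its speed limit or range.

## Working session

There is one attempt and no reset: what is moved stays moved. The work goes in short steps, Python scripts to look and compute and a shell command to move; the robot and the scene stay as the last step left them, time stands still between calls to the robot, and variables do not carry over. Pictures are saved under pics/ and viewed, at most 10 in all, crops included, and the job is handed in when it is done.

```bash
mkdir -p pics
cat > h.py <<'E'
import numpy as np, cv2
from workcell import telemetry, vision
def cam(n):
    c=vision.camera(n); c['f']=240/np.tan(np.radians(c['fov_y'])/2); return c
def save(c,fn,box=None,s=1):
    im=c['img'][...,::-1]
    if box: im=im[box[1]:box[3],box[0]:box[2]]
    cv2.imwrite('pics/'+fn,cv2.resize(im,None,fx=s,fy=s,interpolation=cv2.INTER_CUBIC))
def px2w(c,u,v,z):  # pinhole -> plane z
    P=np.array(c['pose']); d=P[:3,:3]@np.array([(u-c['cx'])/c['f'],-(v-c['cy'])/c['f'],-1]); o=P[:3,3]
    return o+d*(z-o[2])/d[2]
def w2px(c,p):
    P=np.array(c['pose']); q=P[:3,:3].T@(np.array(p)-P[:3,3]); return c['cx']+c['f']*q[0]/-q[2], c['cy']-c['f']*q[1]/-q[2]
E
python3 - <<'E'
from h import *
for n in ('top','scene'):
    c=cam(n); save(c,n+'0.png'); print(n,{k:(np.round(v,3).tolist() if k!='img' else 0) for k,v in c.items()})
print(telemetry.get_obs())
E
```

```text
top {'img': 0, 'fov_y': 52.617, 'cx': 318.095, 'cy': 236.016, 'pose': [[-0.019, 0.982, -0.19, 0.442], [-1.0, -0.023, -0.017, -0.019], [-0.021, 0.189, 0.982, 1.128], [0.0, 0.0, 0.0, 1.0]], 'f': 485.418}
scene {'img': 0, 'fov_y': 57.086, 'cx': 320.464, 'cy': 243.284, 'pose': [[-0.384, -0.736, 0.558, 1.091], [0.923, -0.298, 0.242, 0.211], [-0.012, 0.608, 0.794, 0.74], [0.0, 0.0, 0.0, 1.0]], 'f': 441.232}
{'clock': 0.1, 'joint_pos': array([ 1.14099603e+00,  2.41355412e-01,  3.87079406e-03,  1.33518254e+00,
       -7.50790817e-07,  1.57076077e+00]), 'joint_vel': array([-0.001302  , -0.00202994,  0.00181103,  0.00081137,  0.00078931,
       -0.00046008]), 'tau': array([-9.09147166e-04, -3.73138797e+01,  2.53009844e+01,  1.08245277e-02,
       -5.58833551e-05,  6.73600780e-06]), 'eef_pos': array([0.20811439, 0.45402164, 0.23049761]), 'tool_rot': array([ 2.13232407e-01,  9.77001057e-01, -9.13973846e-04, -1.99126410e-04]), 'ft_force': array([0.03670493, 0.20956833, 0.44971826]), 'ft_torque': array([-0.00217937, -0.00446852, -0.03660927]), 'grasp_force': 0.0, 'grip_width': 0.08519416544400425}
```

View pics/top0.png

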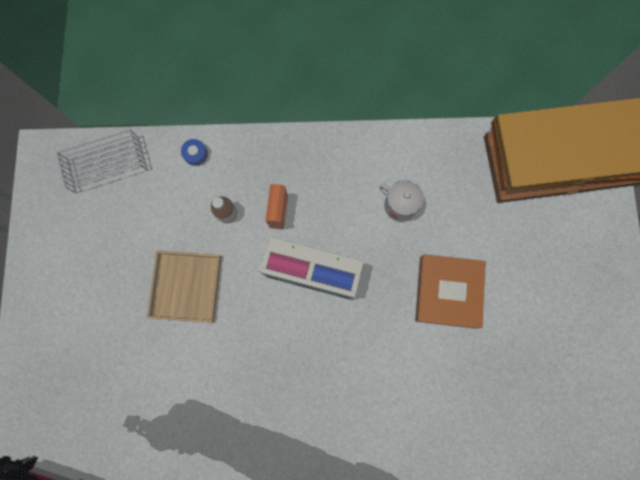

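View pics/scene0.png

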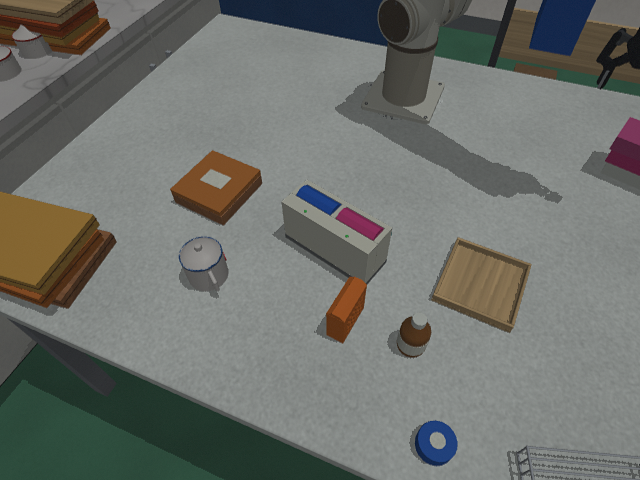

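Top view: dock at (312,268), with the pink cap at (288,265) in its left (+y) well and the blue cap at (334,277). The tray is at (186,287), the bottle at (222,208) and the mug at (405,197). Two look-alikes are present: an orange block at (277,206) in the top view, and a big pink box at (625,150) in the scene view. The pink cap sitting in the dock is the one meant. I'll measure it now and confirm with one crop.

```bash
cat > meas.py <<'E'
from h import *
def seg(c,lo,hi,box,z,n):
    hsv=cv2.cvtColor(c['img'],cv2.COLOR_RGB2HSV); m=cv2.inRange(hsv,lo,hi)
    k=np.zeros_like(m); k[box[1]:box[3],box[0]:box[2]]=255; m&=k
    cs,_=cv2.findContours(m,cv2.RETR_EXTERNAL,cv2.CHAIN_APPROX_NONE); ct=max(cs,key=cv2.contourArea)
    w=np.array([px2w(c,u,v,z)[:2] for u,v in ct[:,0]])
    (x,y),(a,b),t=cv2.minAreaRect((w*1000).astype(np.float32))
    if a>b: a,b,t=b,a,t-90     # t: angle of the short side (object x)
    t=(t+90)%180-90
    print(n,'centre mm',round(x,1),round(y,1),'short/long',round(a,1),round(b,1),'yaw of short',round(t,1),ct[:,0].min(0),ct[:,0].max(0))
E
python3 - <<'E'
from meas import *
t=cam('top'); s=cam('scene')
P=((150,90,60),(178,255,255)); B=((108,90,40),(128,255,255))
seg(t,*P,(255,235,370,300),.116,'top pink'); seg(t,*B,(255,235,370,300),.116,'top blue')
seg(s,*P,(270,170,400,260),.116,'sc pink'); seg(s,*B,(270,170,400,260),.116,'sc blue')
seg(t,(8,60,90),(25,200,255),(140,240,228,330),.022,'tray')
for n,u,v,z in(('bottle',222,207,.09),('mug',405,192,.1),('orange',277,206,.09)): print(n,px2w(t,u,v,z).round(3))
for u,v in((157,252),(220,254),(214,322),(149,319)):print('tray corner',px2w(t,u,v,.022).round(3))
for u,v in((459,239),(530,264),(512,328),(432,295)):print('sc tray corner',px2w(s,u,v,.022).round(3))
for u,v in((271,240),(362,262),(355,297),(262,271)):print('dock corner',px2w(t,u,v,.112).round(3))
save(t,'crop.png',(200,180,440,330),3.2)
E
```

```text
top pink centre mm 577.0 64.2 short/long 32.5 83.1 yaw of short -16.0 [267 253] [308 277]
top blue centre mm 549.9 -29.7 short/long 32.8 82.5 yaw of short -16.2 [312 265] [353 289]
sc pink centre mm 582.8 67.0 short/long 35.1 88.0 yaw of short -16.1 [336 208] [383 239]
sc blue centre mm 555.7 -26.9 short/long 35.0 89.9 yaw of short -15.8 [296 185] [340 214]
tray centre mm 546.5 309.3 short/long 149.4 152.8 yaw of short 84.9 [148 252] [219 321]
bottle [0.713 0.21  0.09 ]
mug [ 0.734 -0.193  0.1  ]
orange [0.712 0.088 0.09 ]
tray corner [0.626 0.375 0.022]
tray corner [0.618 0.228 0.022]
tray corner [0.463 0.239 0.022]
tray corner [0.473 0.387 0.022]
sc tray corner [0.47  0.252 0.022]
sc tray corner [0.48  0.393 0.022]
sc tray corner [0.634 0.38  0.022]
sc tray corner [0.621 0.233 0.022]
dock corner [0.632 0.099 0.112]
dock corner [ 0.58  -0.093  0.112]
dock corner [ 0.507 -0.076  0.112]
dock corner [0.566 0.118 0.112]
```

View pics/crop.png

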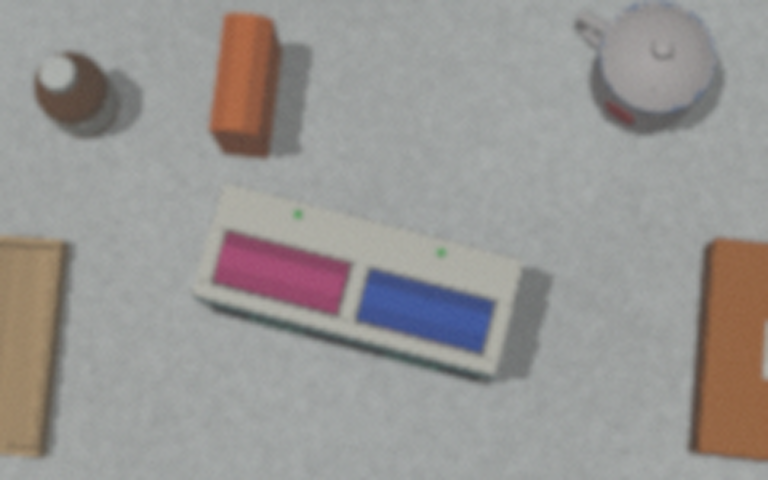

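The crop confirms it: the pink cap is in the left well at crop (282,272), blue is in the right well at (425,312), and the orange block at (247,85) stands outside the dock. Next I'll work out the approach move.

```bash
cat > plan.py <<'E'
import sys; from h import *; from scipy.spatial.transform import Rotation as R
def plan(x,y,z,yaw):
    o=telemetry.get_obs(); r=R.from_quat(o['tool_rot']); M=r.as_matrix()
    cur=np.degrees(np.arctan2(M[1,1],M[0,1])); dy=(yaw-cur+90)%180-90
    T=R.from_euler('z',yaw,degrees=True).as_matrix()@np.array([[0,1,0],[-1,0,0],[0,0,1]]).T  # dummy
    cands=[]
    for k in (yaw,yaw+180):
        a=np.radians(k); Y=np.array([np.cos(a),np.sin(a),0]); Z=np.array([0,0,-1.]); cands.append(np.c_[np.cross(Y,Z),Y,Z])
    rv=min(((r.inv()*R.from_matrix(m)).as_rotvec(degrees=True) for m in cands),key=np.linalg.norm)
    N=(r*R.from_rotvec(rv,degrees=True)).as_matrix(); d=np.array([x,y,z])-o['eef_pos']
    print('t',round(o['clock'],2),'pos',o['eef_pos'].round(4),'toolY yaw',round(cur,2),'F',o['ft_force'].round(1),'grip',round(o['grip_width'],4))
    print('turn total units',(rv/360).round(4),'deg',rv.round(1)); print('shift before turn, units',(M.T@d/.3).round(3),'after turn',(N.T@d/.3).round(3),'mm',round(np.linalg.norm(d)*1e3))
if __name__=='__main__': plan(*map(float,sys.argv[1:]))
E
sed -i '/dummy/d' plan.py; python3 plan.py .580 .0655 .25 74
```

```text
t 0.2 pos [0.2082 0.4542 0.2307] toolY yaw 65.37 F [ 0.3 -0.2  0.3] grip 0.0851
turn total units [-0.0002 -0.     -0.024 ] deg [-0.1 -0.  -8.6]
shift before turn, units [-1.666 -0.661 -0.063] after turn [-1.548 -0.904 -0.064] mm 538
```

```bash
python3 -m inch '[[[0,0,-0.012],[0,0,0],1],[[0,0,-0.012],[0,0,0],1],[[0,0,0],[-0.11,-0.0645,-0.0045],1],[[0,0,0],[-0.11,-0.0645,-0.0045],1],[[0,0,0],[-0.11,-0.0645,-0.0045],1],[[0,0,0],[-0.11,-0.0645,-0.0045],1],[[0,0,0],[-0.11,-0.0645,-0.0045],1],[[0,0,0],[-0.11,-0.0645,-0.0045],1],[[0,0,0],[-0.11,-0.0645,-0.0045],1]]'
python3 -m inch '[[[0,0,0],[-0.11,-0.0645,-0.0045],1],[[0,0,0],[-0.11,-0.0645,-0.0045],1],[[0,0,0],[-0.11,-0.0645,-0.0045],1],[[0,0,0],[-0.11,-0.0645,-0.0045],1],[[0,0,0],[-0.11,-0.0645,-0.0045],1],[[0,0,0],[-0.11,-0.0645,-0.0045],1],[[0,0,0],[-0.11,-0.0645,-0.0045],1],[[0,0,0],[0,0,0],1],[[0,0,0],[0,0,0],1]]'
python3 plan.py .580 .0655 .13 74
python3 - <<'E'
from h import *
c=cam('wrist'); print(c['fov_y'],c['cx'],c['cy'],c['f'],np.round(c['pose'],3)); save(c,'w1.png')
E
```

```text
clock: 0.95
eef_pos: [0.3939, 0.2591, 0.2408]
tool_rot: [0.139, 0.99, 0.0, -0.0]
ft_force: [0.8, 0.5, -1.6]
grip_width: -0.0001
grasp_force: 0.0
clock: 1.7
eef_pos: [0.5786, 0.0651, 0.249]
tool_rot: [0.141, 0.99, -0.0, -0.001]
ft_force: [-0.2, 0.4, 0.2]
grip_width: 0.0003
grasp_force: 0.0
t 1.7 pos [0.5786 0.0651 0.249 ] toolY yaw 73.8 F [-0.2  0.4  0.2] grip 0.0003
turn total units [-0.0001 -0.0003 -0.0006] deg [-0.  -0.1 -0.2]
shift before turn, units [-0.005  0.003  0.397] after turn [-0.004  0.003  0.397] mm 119
65.70646984690485 324.1168271379545 243.9733447732864 371.64829954431775 [[ 0.278 -0.923 -0.266  0.511]
 [ 0.96   0.267  0.078  0.084]
 [-0.001 -0.277  0.961  0.393]
 [ 0.     0.     0.     1.   ]]
```

View pics/w1.png

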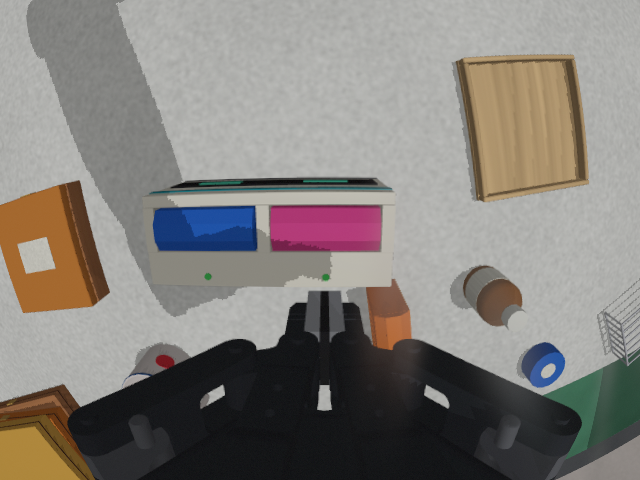

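Wrist view: the pink cap spans about (270,206)-(382,250) and the blue cap about (155,206)-(257,250). The tray corners are at (460,60), (575,56), (587,183) and (480,200). I'll use this closer view to refine both poses.

```bash
cat >> h.py <<'E'
def fe2w(c,u,v,z):
    P=np.array(c['pose']); a=u-c['cx']; b=v-c['cy']; r=np.hypot(a,b)+1e-9; th=r/c['f']
    d=P[:3,:3]@np.array([np.sin(th)*a/r,-np.sin(th)*b/r,-np.cos(th)]); o=P[:3,3]; return o+d*(z-o[2])/d[2]
E
python3 - <<'E'
import meas; from meas import *
meas.px2w=fe2w
c=cam('wrist')
P=((150,90,60),(178,255,255)); B=((108,90,40),(128,255,255))
for z in(.112,.1155,.1195): seg(c,*P,(260,195,392,262),z,'w pink %g'%z)
seg(c,*B,(145,195,265,262),.1155,'w blue')
w=np.array([fe2w(c,u,v,.022) for u,v in((459,61),(574,55),(588,184),(480,200))])[:,:2]
print(w.round(3),w.mean(0).round(4))
for p in np.roll(w,-1,0)-w: print(round(np.linalg.norm(p),3),np.degrees(np.arctan2(p[1],p[0])).round(1))
for u,v in((144,197),(393,192),(392,286),(153,285)): print('dock',fe2w(c,u,v,.112).round(3))
E
```

```text
w pink 0.112 centre mm 576.2 65.7 short/long 35.6 86.9 yaw of short -16.0 [269 207] [379 251]
w pink 0.1155 centre mm 575.4 66.0 short/long 35.2 85.8 yaw of short -16.0 [269 207] [379 251]
w pink 0.1195 centre mm 574.4 66.3 short/long 34.7 84.6 yaw of short -16.0 [269 207] [379 251]
w blue centre mm 548.1 -28.6 short/long 35.9 89.0 yaw of short -15.8 [152 207] [255 251]
[[0.463 0.242]
 [0.474 0.396]
 [0.628 0.381]
 [0.612 0.229]] [0.5441 0.3124]
0.154 86.1
0.155 -5.5
0.153 -96.2
0.149 175.1
dock [ 0.508 -0.07   0.112]
dock [0.562 0.125 0.112]
dock [0.638 0.107 0.112]
dock [ 0.582 -0.093  0.112]
```

```bash
python3 -m inch '[[[0,0,0],[0,0,0.12],1],[[0,0,0],[0,0,0.12],1],[[0,0,0],[0,0,0.1],1],[[0,0,0],[0,0,0.03],1],[[0,0,0],[0,0,0.01],1],[[0,0,0],[0,0,0.01],1],[[0,0,0],[0,0,0],1],[[0,0,0],[0,0,0],1]]'
python3 -m inch '[[[0,0,0],[0,0,0.0028],1],[[0,0,0],[0,0,0.0028],1],[[0,0,0],[0,0,0.0028],1],[[0,0,0],[0,0,0.0028],1],[[0,0,0],[0,0,0.0028],1],[[0,0,0],[0,0,0.0028],1],[[0,0,0],[0,0,0.0028],1],[[0,0,0],[0,0,0.0028],1],[[0,0,0],[0,0,0.0028],1],[[0,0,0],[0,0,0.0028],1]]'
```

```text
clock: 2.47
eef_pos: [0.5792, 0.0674, 0.1354]
tool_rot: [0.139, 0.99, 0.001, 0.002]
ft_force: [-1.3, 0.2, 0.5]
grip_width: 0.0
grasp_force: 0.0
clock: 3.3
eef_pos: [0.5779, 0.0669, 0.1247]
tool_rot: [0.139, 0.99, -0.0, -0.0]
ft_force: [-0.1, 0.3, -0.1]
grip_width: -0.0
grasp_force: 0.0
```

```bash
python3 -m inch '[[[0,0,0],[0,0,0.0028],1],[[0,0,0],[0,0,0.0028],1],[[0,0,0],[0,0,0.0028],1],[[0,0,0],[0,0,0.0028],1],[[0,0,0],[0,0,0.0028],1],[[0,0,0],[0,0,0.0028],1],[[0,0,0],[0,0,0.0028],1],[[0,0,0],[0,0,0.0028],1],[[0,0,0],[0,0,0.0028],1],[[0,0,0],[0,0,0.0028],1]]'
```

```text
clock: 4.13
eef_pos: [0.5785, 0.0669, 0.118]
tool_rot: [0.139, 0.99, 0.0, 0.001]
ft_force: [-2.4, -0.4, 9.2]
grip_width: 0.0002
grasp_force: 4.4
```

```bash
python3 -m inch '[[[0,0,0],[0,0,0.0028],1],[[0,0,0],[0,0,0.0028],1],[[0,0,0],[0,0,0.0028],1],[[0,0,0],[0,0,0.0028],1],[[0,0,0],[0,0,0.0028],1],[[0,0,0],[0,0,0.0028],1],[[0,0,0],[0,0,0.0028],1]]'
python3 -m inch '[[[0,0,0],[0,0,0.0028],1],[[0,0,0],[0,0,0.0028],1]]'
```

```text
clock: 4.72
eef_pos: [0.5787, 0.0669, 0.1126]
tool_rot: [0.139, 0.99, 0.0, 0.001]
ft_force: [-3.1, -0.8, 9.1]
grip_width: 0.0001
grasp_force: 4.9
clock: 4.88
eef_pos: [0.5787, 0.0669, 0.111]
tool_rot: [0.139, 0.99, 0.0, 0.001]
ft_force: [-1.9, -0.5, 9.9]
grip_width: 0.0
grasp_force: 5.0
```

```bash
python3 -m inch '[[[0,0,0],[0,0,0.0028],1],[[0,0,0],[0,0,0.0028],1]]'
```

```text
clock: 5.05
eef_pos: [0.5791, 0.067, 0.1101]
tool_rot: [0.139, 0.99, 0.0, 0.002]
ft_force: [-4.6, -0.8, 17.5]
grip_width: -0.0
grasp_force: 8.6
```

17.5 N at z = 0.110, so the stop has been felt. Now I'll back off.

```bash
python3 -m inch '[[[0,0,0],[0,0,-0.02],1],[[0,0,0],[0,0,-0.05],1],[[0,0,0],[0,0,-0.1],1],[[0,0,0],[0,0,-0.1],1],[[0,0,0],[0,0,-0.1],-1],[[0,0,0],[0,0,-0.06],-1],[[0,0,0],[0,0,0],-1],[[0,0,0],[0,0,0],-1]]'
python3 - <<'E'
import meas; from meas import *
c=cam('wrist'); save(c,'w2.png')
P=((150,90,60),(178,255,255))
meas.px2w=fe2w
for z in(.1385,.146): seg(c,*P,(200,100,480,330),z,'w pink %g'%z)
E
python3 plan.py .577 .0655 .25 -16
```

```text
clock: 5.72
eef_pos: [0.5787, 0.067, 0.2373]
tool_rot: [0.139, 0.99, 0.0, 0.001]
ft_force: [-0.1, 1.4, -0.3]
grip_width: 0.048
grasp_force: 0.0
w pink 0.1385 centre mm 575.5 65.9 short/long 36.3 87.0 yaw of short -15.9 [259 214] [386 265]
w pink 0.146 centre mm 573.5 66.5 short/long 35.2 84.3 yaw of short -15.9 [259 214] [386 265]
t 5.77 pos [0.5777 0.0669 0.2357] toolY yaw 74.01 F [ 0.8 -0.3 -0.7] grip 0.0557
turn total units [ 0.   -0.   -0.25] deg [  0.  -0. -90.]
shift before turn, units [ 0.001 -0.005 -0.048] after turn [ 0.005  0.001 -0.048] mm 14
```

View pics/w2.png

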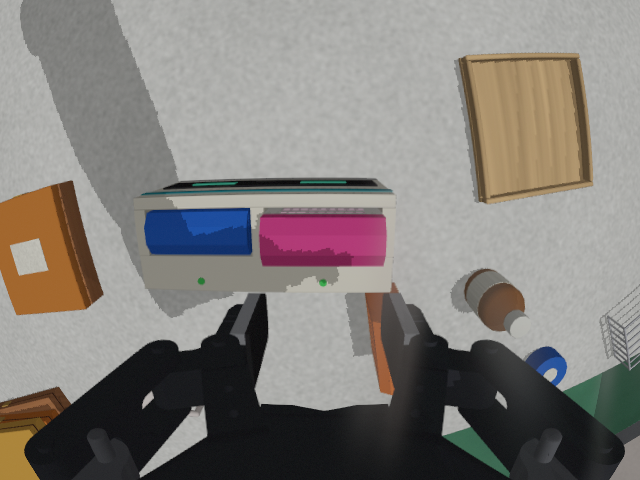

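The pink magazine has sprung up: it shows larger, at (260,214)-(386,265), with a side now visible, while blue is still latched at (145,209)-(251,254). Next I'll turn the tool 90° so it can grip across x, and measure again from that pose.

```bash
python3 -m inch '[[[0,0,0.019],[0,0,0],-1],[[0,0,0.019],[0,0,0],-1],[[0,0,0.019],[0,0,0],-1],[[0,0,0.019],[0,0,0],-1],[[0,0,0.019],[0,0,0],-1],[[0,0,0.019],[0,0,0],-1],[[0,0,0.019],[0,0,0],-1],[[0,0,0.019],[0,0,0],-1],[[0,0,0.019],[0,0,0],-1],[[0,0,0.019],[0,0,0],-1]]'
python3 -m inch '[[[0,0,0.019],[0,0,0],-1],[[0,0,0.019],[0,0,0],-1],[[0,0,0.019],[0,0,0],-1],[[0,0,0.003],[0,0,0],-1],[[0,0,0],[0,0,0],-1],[[0,0,0],[0,0,0],-1]]'
python3 - <<'E'
import meas; from meas import *
c=cam('wrist'); save(c,'w3.png'); P=((150,90,60),(178,255,255))
t=cam('top'); s=cam('scene'); seg(t,*P,(240,220,370,300),.1385,'top'); seg(s,*P,(300,170,410,270),.1385,'sc')
meas.px2w=fe2w
for z in(.1385,.146): seg(c,*P,(0,0,640,480),z,'w pink %g'%z)
print(telemetry.get_obs()['joint_pos'].round(2))
E
python3 plan.py .577 .0655 .115 -16
```

```text
clock: 6.6
eef_pos: [0.5767, 0.0667, 0.2336]
tool_rot: [0.674, 0.739, -0.002, -0.001]
ft_force: [0.1, 0.9, -0.2]
grip_width: 0.0854
grasp_force: 0.0
clock: 7.1
eef_pos: [0.5773, 0.0668, 0.2349]
tool_rot: [0.798, 0.603, -0.001, -0.001]
ft_force: [-0.5, -0.0, 0.0]
grip_width: 0.0851
grasp_force: 0.0
top centre mm 568.3 35.3 short/long 21.5 31.6 yaw of short 77.9 [297 259] [307 275]
sc centre mm 583.1 66.9 short/long 41.7 91.4 yaw of short -15.9 [336 198] [384 233]
w pink 0.1385 centre mm 576.2 64.5 short/long 34.6 89.2 yaw of short -16.3 [298 182] [350 307]
w pink 0.146 centre mm 576.9 66.7 short/long 33.5 86.4 yaw of short -16.3 [298 182] [350 307]
[ 0.12  0.4   0.25  1.41 -0.    1.96]
t 7.25 pos [0.5777 0.0668 0.2358] toolY yaw -15.91 F [0.5 0.1 0.6] grip 0.0858
turn total units [-0.0001  0.      0.0002] deg [-0.   0.   0.1]
shift before turn, units [-0.005 -0.001  0.403] after turn [-0.005 -0.001  0.403] mm 121
```

View pics/w3.png

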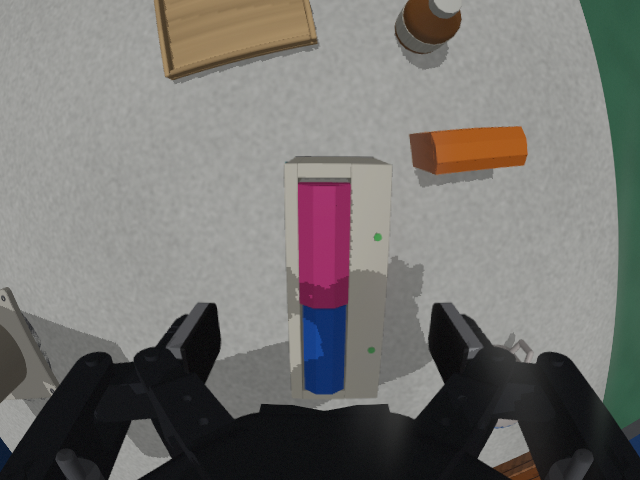

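Wrist view after the turn: the pink cap at (298-350,182-307) is centred between the fingers (midpoint column 325 against the cap's 324). I'll descend now.

```bash
python3 -m inch '[[[0,0,0],[-0.002,0,0.12],-1],[[0,0,0],[-0.002,0,0.12],-1],[[0,0,0],[0,0,0.09],-1],[[0,0,0],[0,0,0.045],-1],[[0,0,0],[0,0,0.015],-1],[[0,0,0],[0,0,0.008],-1],[[0,0,0],[0,0,0],-1],[[0,0,0],[0,0,0],-1],[[0,0,0],[0,0,0],-1]]'
python3 plan.py .577 .0655 .115 -16
```

```text
clock: 8.0
eef_pos: [0.5788, 0.0659, 0.1185]
tool_rot: [0.799, 0.602, 0.001, 0.001]
ft_force: [-1.0, -0.4, 0.0]
grip_width: 0.0853
grasp_force: 0.0
t 8.0 pos [0.5788 0.0659 0.1185] toolY yaw -15.97 F [-1.  -0.4  0. ] grip 0.0853
turn total units [ 0.0005 -0.0002  0.0001] deg [ 0.2 -0.1  0. ]
shift before turn, units [-0.003 -0.005  0.012] after turn [-0.003 -0.005  0.012] mm 4
```

```bash
python3 -m inch '[[[0,0,0],[0,-0.003,0.003],-1],[[0,0,0],[0,0,0],-1],[[0,0,0],[0,0,0],1],[[0,0,0],[0,0,0],1],[[0,0,0],[0,0,0],1],[[0,0,0],[0,0,0],1],[[0,0,0],[0,0,0],1],[[0,0,0],[0,0,0],1],[[0,0,0],[0,0,0],1]]'
```

```text
clock: 8.75
eef_pos: [0.5767, 0.066, 0.1161]
tool_rot: [0.799, 0.602, 0.0, 0.0]
ft_force: [-1.8, -0.5, 3.1]
grip_width: 0.0326
grasp_force: 64.8
```

Gripped at 32.6 mm, but the pads may be close to the cap's slope, so I'll regrasp 2.5 mm lower.

```bash
python3 -m inch '[[[0,0,0],[0,0,0],0],[[0,0,0],[0,0,0],0],[[0,0,0],[0,0,0.004],0],[[0,0,0],[0,0,0.004],0],[[0,0,0],[0,0,0],1],[[0,0,0],[0,0,0],1],[[0,0,0],[0,0,0],1],[[0,0,0],[0,0,0],1],[[0,0,0],[0,0,0],1]]'
```

```text
clock: 9.5
eef_pos: [0.5765, 0.0659, 0.1132]
tool_rot: [0.799, 0.602, -0.0, -0.0]
ft_force: [-0.1, 0.1, -2.5]
grip_width: 0.033
grasp_force: 63.0
```

```bash
python3 -m inch '[[[0,0,0],[0,0,-0.01],1],[[0,0,0],[0,0,-0.02],1],[[0,0,0],[0,0,-0.03],1],[[0,0,0],[0,0,-0.05],1],[[0,0,0],[0,0,-0.06],1],[[0,0,0],[0,0,-0.06],1],[[0,0,0],[0,0,-0.06],1],[[0,0,0],[0,0,-0.05],1],[[0,0,0],[0,0,-0.02],1],[[0,0,0],[0,0,0],1]]'
python3 - <<'E'
from h import *
c=cam('scene'); save(c,'s2.png',(230,60,550,300),2.5)
E
python3 plan.py .547 .312 .21 -5
```

```text
clock: 10.33
eef_pos: [0.578, 0.0661, 0.2242]
tool_rot: [0.799, 0.602, 0.002, 0.001]
ft_force: [0.5, -0.6, -1.6]
grip_width: 0.0329
grasp_force: 63.0
t 10.38 pos [0.5772 0.066  0.2225] toolY yaw -15.99 F [-0.5  0.  -2.1] grip 0.0326
turn total units [ 0.0004 -0.0001 -0.0305] deg [  0.1  -0.  -11. ]
shift before turn, units [ 0.76  -0.323  0.042] after turn [ 0.808 -0.172  0.042] mm 248
```

View pics/s2.png

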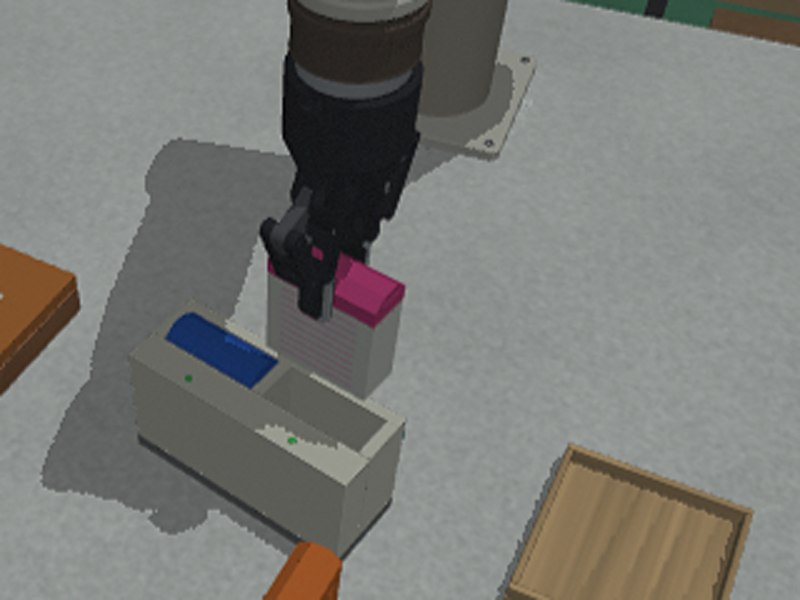

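It is held firmly and clear of the dock (crop: pink cap at (360,285), blue still latched at (220,345), tray at (630,530)). Now I'll carry it to the tray.

```bash
python3 -m inch '[[[0,0,-0.015],[0,0,0],1],[[0,0,-0.015],[0,0,0],1],[[0,0,0],[0.045,-0.01,0],1],[[0,0,0],[0.09,-0.019,0],1],[[0,0,0],[0.09,-0.019,0],1],[[0,0,0],[0.09,-0.019,0],1],[[0,0,0],[0.09,-0.019,0],1],[[0,0,0],[0.09,-0.019,0],1],[[0,0,0],[0.09,-0.019,0],1],[[0,0,0],[0.09,-0.019,0],1]]'
python3 -m inch '[[[0,0,0],[0.09,-0.019,0],1],[[0,0,0],[0.04,-0.01,0],1],[[0,0,0],[0,0,0.05],1],[[0,0,0],[0,0,0.1],1],[[0,0,0],[0,0,0.1],1],[[0,0,0],[0,0,0.1],1],[[0,0,0],[0,0,0.08],1],[[0,0,0],[0,0,0.04],1],[[0,0,0],[0,0,0.01],1],[[0,0,0],[0,0,0],1]]'
python3 plan.py .547 .311 .063 -5
python3 - <<'E'
from h import *
c=cam('scene'); save(c,'s3.png',(370,140,590,360),2.5)
E
```

```text
clock: 11.22
eef_pos: [0.551, 0.2734, 0.2202]
tool_rot: [0.739, 0.674, -0.001, -0.0]
ft_force: [0.7, -0.1, -2.2]
grip_width: 0.0328
grasp_force: 63.0
clock: 12.05
eef_pos: [0.5457, 0.3105, 0.0755]
tool_rot: [0.739, 0.674, -0.002, -0.0]
ft_force: [0.4, -0.8, -1.8]
grip_width: 0.0327
grasp_force: 62.9
t 12.05 pos [0.5457 0.3105 0.0755] toolY yaw -5.23 F [ 0.4 -0.8 -1.8] grip 0.0327
turn total units [-0.0005  0.0004 -0.0006] deg [-0.2  0.1 -0.2]
shift before turn, units [0.002 0.004 0.042] after turn [0.002 0.004 0.042] mm 13
```

View pics/s3.png

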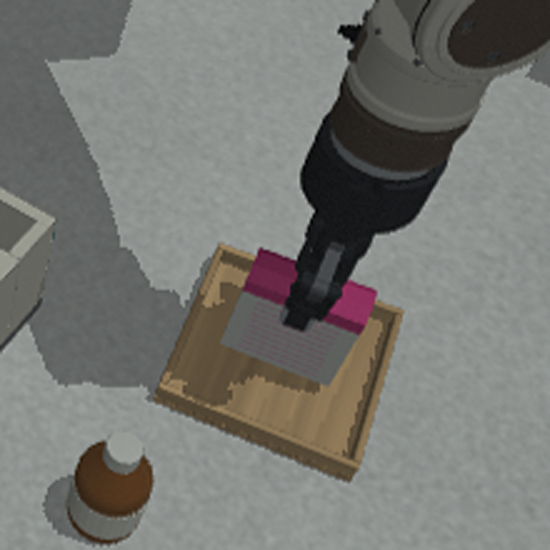

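The magazine is upright above the tray and well inside its walls (tray corners in the crop at (220,245), (400,310), (352,478) and (155,400)). I'll lower it slowly from here.

```bash
python3 -m inch '[[[0,0,0],[0,0,0.006],1],[[0,0,0],[0,0,0.006],1],[[0,0,0],[0,0,0.006],1],[[0,0,0],[0,0,0.004],1],[[0,0,0],[0,0,0.003],1],[[0,0,0],[0,0,0.002],1],[[0,0,0],[0,0,0],1]]'
python3 -m inch '[[[0,0,0],[0,0,0.002],1],[[0,0,0],[0,0,0.002],1],[[0,0,0],[0,0,0.002],1],[[0,0,0],[0,0,0],1]]'
```

```text
clock: 12.68
eef_pos: [0.5471, 0.3111, 0.0693]
tool_rot: [0.738, 0.674, -0.0, -0.0]
ft_force: [0.1, -0.0, -1.2]
grip_width: 0.0329
grasp_force: 62.9
clock: 13.02
eef_pos: [0.547, 0.3111, 0.0674]
tool_rot: [0.738, 0.674, -0.0, -0.0]
ft_force: [-0.3, -0.2, -1.0]
grip_width: 0.033
grasp_force: 62.9
```

```bash
python3 -m inch '[[[0,0,0],[0,0,0.002],1],[[0,0,0],[0,0,0.002],1],[[0,0,0],[0,0,0.002],1],[[0,0,0],[0,0,0.002],1],[[0,0,0],[0,0,0],1]]'
python3 -m inch '[[[0,0,0],[0,0,0.002],1],[[0,0,0],[0,0,0.002],1],[[0,0,0],[0,0,0],1]]'
```

```text
clock: 13.43
eef_pos: [0.547, 0.3111, 0.065]
tool_rot: [0.738, 0.674, -0.0, -0.0]
ft_force: [-0.5, 0.1, -1.1]
grip_width: 0.0332
grasp_force: 63.0
clock: 13.68
eef_pos: [0.547, 0.3111, 0.0638]
tool_rot: [0.738, 0.674, -0.0, -0.0]
ft_force: [0.1, -0.9, -2.0]
grip_width: 0.033
grasp_force: 62.9
```

```bash
python3 -m inch '[[[0,0,0],[0,0,0.002],1],[[0,0,0],[0,0,0.002],1],[[0,0,0],[0,0,0],1]]'
python3 -m inch '[[[0,0,0],[0,0,0.0015],1],[[0,0,0],[0,0,0],1]]'
```

```text
clock: 13.93
eef_pos: [0.5472, 0.3112, 0.0632]
tool_rot: [0.738, 0.674, 0.0, 0.0]
ft_force: [-1.0, -0.0, 0.8]
grip_width: 0.033
grasp_force: 63.2
clock: 14.1
eef_pos: [0.5472, 0.3112, 0.0632]
tool_rot: [0.738, 0.674, 0.0, 0.0]
ft_force: [-2.1, -0.9, 5.6]
grip_width: 0.0337
grasp_force: 63.8
```

It is seated: z has stopped at 0.0632 and the force has changed from -1.5 to +5.6 N. I'll release, then retract straight up.

```bash
python3 -m inch '[[[0,0,0],[0,0,0],0.1],[[0,0,0],[0,0,0],-0.3],[[0,0,0],[0,0,0],-1],[[0,0,0],[0,0,0],-1],[[0,0,0],[0,0,0],-1],[[0,0,0],[0,0,0],-1],[[0,0,0],[0,0,0],-1],[[0,0,0],[0,0,0],-1]]'
python3 -m inch '[[[0,0,0],[0,0,-0.03],-1],[[0,0,0],[0,0,-0.08],-1],[[0,0,0],[0,0,-0.12],-1],[[0,0,0],[0,0,-0.12],-1],[[0,0,0],[0,0,-0.12],-1],[[0,0,0],[0,0,-0.05],-1],[[0,0,0],[0,0,0],-1],[[0,0,0],[0,0,0],-1],[[0,0,0],[0,0,0],-1]]'
python3 - <<'E'
from h import *
c=cam('scene'); save(c,'s4.png',(160,140,560,400),2)
E
```

```text
clock: 14.77
eef_pos: [0.5471, 0.3111, 0.0622]
tool_rot: [0.738, 0.674, -0.0, -0.0]
ft_force: [-0.1, -0.1, -0.3]
grip_width: 0.0853
grasp_force: 0.0
clock: 15.52
eef_pos: [0.5466, 0.3109, 0.2176]
tool_rot: [0.738, 0.674, -0.001, -0.0]
ft_force: [-0.3, -0.6, -1.3]
grip_width: 0.0856
grasp_force: 0.0
```

View pics/s4.png

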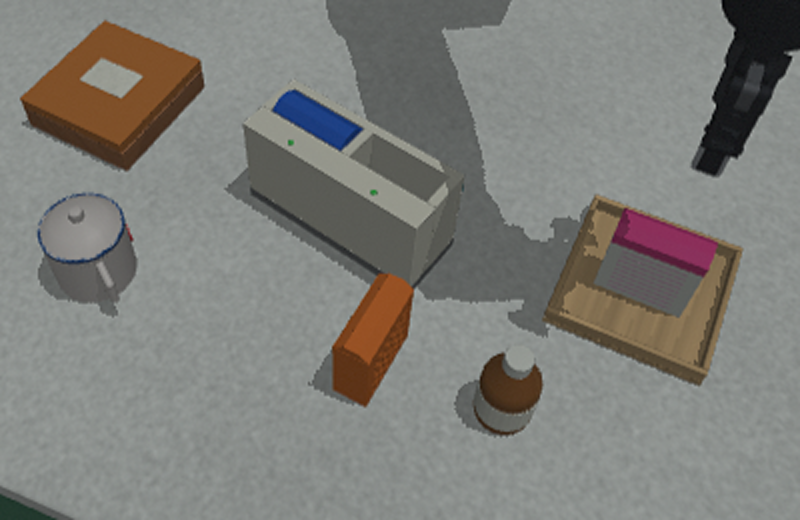

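The pink magazine stands upright in the tray at (655,265). The blue one is still latched at (318,120), the bottle (510,390) and mug (85,245) are where they were, and the gripper is clear.

```bash
python3 -c "from workcell import workorder; print(workorder.job_done())"
```

```text
the job is handed in; nothing more can be done
None
```

The pink magazine was unlatched and drawn out of the dock, and now stands upright in the tray; blue is still latched, the bottle and mug were not touched, and the job was handed in at about 15.6 s.

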